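# Show the underside of the largest biscuit to the camera

### The job

The thumbprint biscuits on the tray are baked and wait for their jam. Pick up the largest one, the slowest to bake, and show its underside to the small camera on the table tripod: 20 cm in front of the lens, in the middle of its view, with the underside square to the lens. Finish while you hold it there, still and in the air, and leave the other biscuits, the jar and the camera as they are.

Things in the scene. Friction and masses are not known exactly. Their poses are not given: they have to be found in the camera images.
- big_biscuit: the largest baked thumbprint biscuit: a hard round golden disc, 57 mm across and 21 mm high, about 45 g, with a straight side up to 13 mm, a domed shoulder above it and a thumb's hollow in the top; flat browned underside. One of four on the tray, places shuffled. Origin at the centre of its flat underside, z out through the hollowed top; round, so its x and y mean nothing
- biscuit_a: a smaller baked thumbprint biscuit of the same shape and stuff, 43 mm across and 17 mm high, loose on the tray; origin at the centre of its underside, z up. Stays where it is.
- biscuit_b: a smaller baked thumbprint biscuit of the same shape and stuff, 44 mm across and 17 mm high, loose on the tray; origin at the centre of its underside, z up. Stays where it is.
- biscuit_c: a smaller baked thumbprint biscuit of the same shape and stuff, 42 mm across and 16 mm high, loose on the tray; origin at the centre of its underside, z up. Stays where it is.
- tray: dark steel baking tray lined with pale paper, fixed, 330 mm (its x) by 250 mm (its y); origin under its centre on the table, z up; its floor, on which the biscuits stand, is 3 mm above the table, its rim 13 mm. The biscuits stand about 130 mm apart along x and 110 mm along y, their centres at least 60 mm from the rim
- jam_jar: closed jam jar with a metal lid, 68 mm across, 115 mm high, loose on the table; origin at the centre of its underside. Stays where it is
- tripod: black table tripod with an aluminium yoke, fixed; its three feet stand on a circle of 60 mm radius; origin on the table under its middle. The camera's tilt axis lies 100 mm above the origin
- lens (a point): centre of the front glass of the small grey camera (body 44 mm deep, 64 mm wide, 44 mm high, lens barrel 38 mm across) in the tripod's yoke. The lens looks along this frame's -x axis, obliquely upwards and towards the robot's side of the table; z is the camera's own up, y runs across the camera. The glass stands 42 mm ahead of the tilt axis
- camera (a joint): tilt of the camera in its yoke: 0 = the lens looks level, growing as it looks up; starts between 0.87 and 1.10 rad. Held by stiff friction; leave it as it is
Mind the look-alikes: they are no part of the job. Leave any pink or red look-alike of the big_biscuit alone.

How it is judged:
By the outcome, as a careful person would: the job done as asked, in the order asked, and still so for the second after the job is handed in, while the arm keeps its last pose, push and grip.
It also fails if it takes over 35 s, if anything falls off the work surface, if the arm or the gripper's body presses on something with over 40 N, if the wrist force passes 120 N, or if a joint passes its speed limit or range.

### The arm

A 6-joint arm with a two-finger parallel gripper is mounted at the origin on the work surface. World frame = base frame: x ahead of the robot, y to its left, z up, the work surface at z = 0. Lengths are in m, angles in rad, forces in N, time in s.
With the tool pointing down it reaches from about 0.225 to 0.875 m from the base axis. Payload 3.4 kg.
Tool frame: the origin (TCP) lies at the very end of the fingers, on their centre line; the grasp point (between the pads) lies 19 mm behind it (grasp_offset is the distance from the TCP to the grasp point, in m); y points along the fingers, z is the direction in which the jaws open and shut, and the axes are right-handed (so a half turn about y gives the same grasp; the last joint's range is limited). The gripper opens to 85 mm and grips with 20 to 120 N. Pads are 22 mm wide; open, the fingers measure 114 mm over their backs; the gripper's body (76 mm by 85 mm) begins 54 mm behind the grasp point. The pads swing forward as they close: fully open they stand 13 mm farther back than shut.
Start: joints at [-1.302, 0.276, 1.505, -0, 1.361, -0.121], TCP at [0.219, -0.532, 0.197] pointing down, gripper open.
Joint ranges: [-2.89, 2.89], [-0.75, 2.08], [0.22, 2.7], [-1.18, 4.32], [0.11, 2.71], [-2.7, 2.7]. Speed limits (rad/s): [2.57, 2.57, 3.14, 3.14, 3.14, 3.14].

### API

Orientations are given as a unit quaternion [w, x, y, z].
In Python, from rig import get_state, get_image, sign_off, grasp_offset gives the robot as it stands.
- The arm moves only by the shell command python3 -m jog 'ROWS' [FORCE]. ROWS is JSON, one flat list of numbers, 7 for each row, row after row: the closure in counts, from 0 (fully open) to 255 (shut), then the shift along the tool's x, y, z in cm, then the turn, a rotation vector about the tool's x, y, z in units of 8 degrees (1.0 is 8 degrees). In form: [jaw, tx, ty, tz, rx, ry, rz, jaw, tx, ty, tz, rx, ry, rz, ...]. A call has 1 to 12 rows; each row is the pose to reach, as a shift and turn from the pose commanded when the call began, along the tool's axes at that moment; what a row does not reach only later rows make up. A row lasts 1/8 s, in which the tool goes at most 62.5 mm and 10.7 degrees, less where a joint would pass 70% of its speed; a pose out of reach is approached as far as the arm can. A call with a gripper value outside its range is refused whole. The fingers move at their own pace and stop on an object; FORCE is the grip in N (left out, the last holds). Time passes only in rows, so rows that repeat a pose let the fingers close. It gives the time, the measured TCP pose, the force and the opening at its end, in the units of the state.
- get_state(): the state, without advancing time (a new reading comes with each control period).
- get_image(name): name is "side" or "top"; returns a dict with "color" (400x640x3 uint8, blue, green, red), "mtx" (3x3 intrinsics, pixels), "R" (3x3) and "t" (3): a world point X has camera coordinates R X + t. Camera axes: x right, y down, z forward; pixel columns grow to the right and rows downward; lengths in m; the calibration is good to about 2 mm. A picture is of the moment at which its call begins. There is no depth.
- sign_off(): hands the job in, once; it reports no verdict.
The state is a dict: "clock": time; "qpos": joint angles; "qd": joint speeds; "effort": joint torques, N m; "position": TCP position; "ee_rot": TCP orientation; "contact_force": force on the tool from outside, world axes, zero at the start; "moment": the same for the moment, N m; "width": finger opening in m.
Only numpy, scipy, OpenCV 4.12 (cv2) and the standard library are available. Lean on these libraries where they do the work, as an engineer would, in place of code of your own. Each camera call takes 0.05 s, during which the arm holds its last target.

## Working session

There is one attempt and no reset: what is moved stays moved. The work goes in short steps, Python scripts to look and compute and a shell command to move; the robot and the scene stay as the last step left them, time stands still between calls to the robot, and variables do not carry over. Pictures are saved under pics/ and viewed, and the job is handed in when it is done.

```bash
mkdir -p pics; ls; python3 - <<'E'
from rig import *
import cv2,json,numpy as np
print(get_state(), grasp_offset)
for n in("side","top"):
    d=get_image(n); cv2.imwrite(f"pics/{n}0.png",d["color"]); np.savez(f"{n}0.npz",**d); print(n,d["mtx"].tolist(),d["R"].tolist(),d["t"])
E
```

```text
pics
{'clock': 0.0, 'qpos': array([-1.30198389e+00,  2.76644456e-01,  1.50613886e+00,  6.83872198e-06,
        1.36067870e+00, -1.21049692e-01]), 'qd': array([-0.00013855,  0.00107438, -0.00108916, -0.00032983, -0.00040891,
        0.00069059]), 'effort': array([ 8.11316168e-04, -4.16766500e+01, -2.45806199e+01, -1.22761990e-04,
        1.11162223e-02, -3.41510236e-05]), 'position': array([ 0.21835015, -0.53129869,  0.19600927]), 'ee_rot': array([ 0.13691883, -0.13701168,  0.69437399, -0.69305541]), 'contact_force': array([-1.03189208, -0.82196155,  0.49030529]), 'moment': array([ 0.00745212, -0.01164474, -0.06805286]), 'width': 0.08562969243338886} 0.0187
side [[438.028565553738, 0.0, 319.4990493431201], [0.0, 438.028565553738, 197.93193321869657], [0.0, 0.0, 1.0]] [[-0.9677490454639609, -0.2506014947529954, 0.02570361513789938], [-0.14573203109994418, 0.4736888348257589, -0.8685511285312455], [0.2054846955738498, -0.8442853656134162, -0.49493258257659994]] [0.50463253 0.11421063 0.97830258]
top [[473.16647090085036, 0.0, 319.17122561861777], [0.0, 473.16647090085036, 197.68475233221716], [0.0, 0.0, 1.0]] [[0.004873123671137522, -0.9999519255543873, -0.008508774633195425], [-0.984192745459209, -0.003289601583678495, -0.17707009433239987], [0.17703359130727173, 0.009237158734880057, -0.9841614615739412]] [0.04403122 0.50008966 0.97774004]
```

View pics/side0.png

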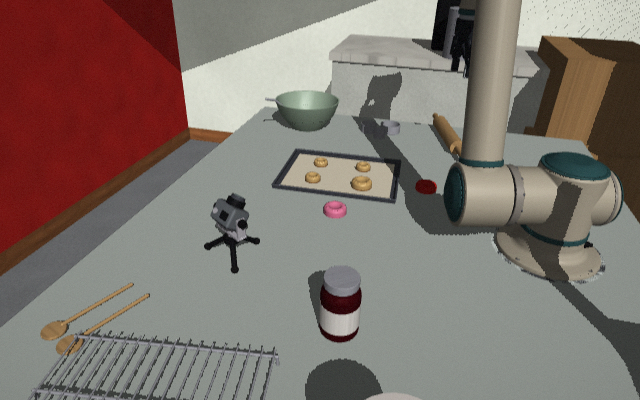

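View pics/top0.png

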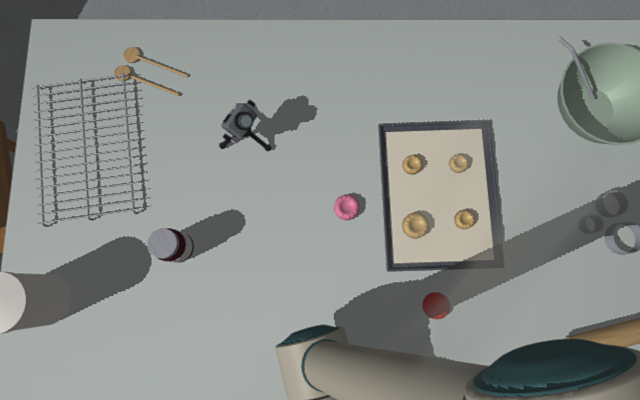

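The side view shows the tray with four biscuits; the largest is near (361,184) in side and (415,225) in top. The tripod is at about (232,225) in side and (241,122) in top. Next I'll enlarge both areas.

```bash
python3 - <<'E'
import cv2,numpy as np
s=cv2.imread("pics/side0.png");t=cv2.imread("pics/top0.png")
def c(im,x,y,w,h,k,n): cv2.imwrite(n,cv2.resize(im[y:y+h,x:x+w],None,fx=k,fy=k,interpolation=cv2.INTER_CUBIC))
c(s,190,180,80,100,6,"pics/s_cam.png")
c(t,210,90,90,70,8,"pics/t_cam.png")
c(t,370,110,140,170,3.5,"pics/t_tray.png")
c(s,270,145,140,70,5,"pics/s_tray.png")
E
```

```text
(no output)
```

View pics/s_cam.png

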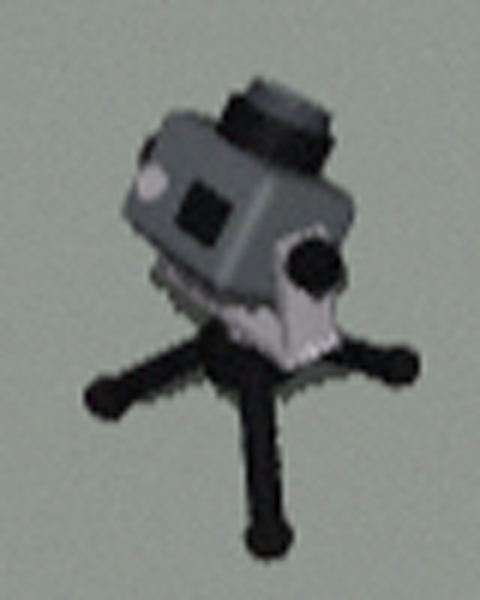

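View pics/t_cam.png

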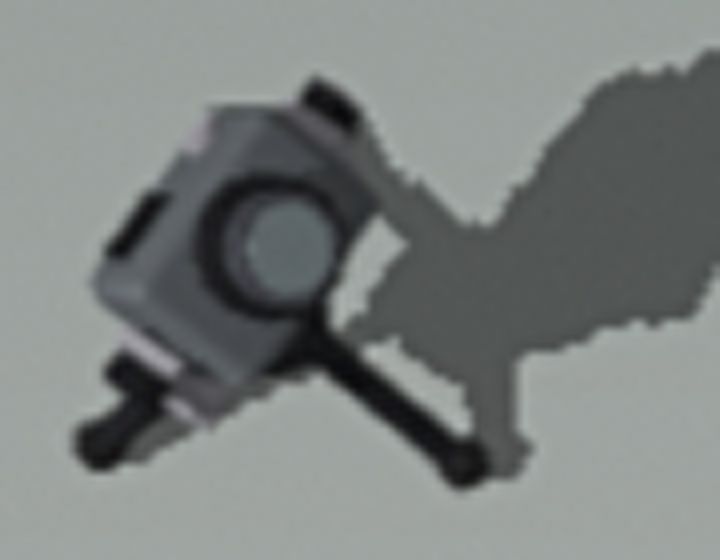

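View pics/t_tray.png

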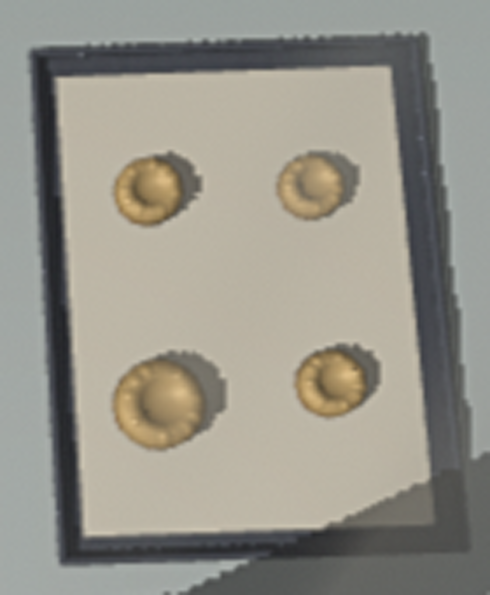

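View pics/s_tray.png

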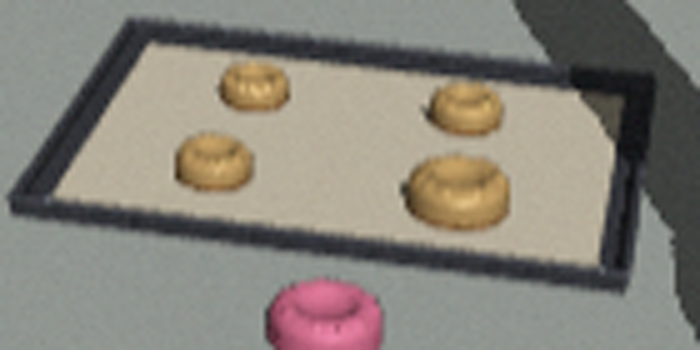

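```bash
python3 - <<'E'
import cv2,numpy as np
s=cv2.imread("pics/side0.png");t=cv2.imread("pics/top0.png")
a=cv2.resize(s[188:234,205:255],None,fx=12,fy=12,interpolation=cv2.INTER_NEAREST)
a=cv2.convertScaleAbs(a,alpha=1.5,beta=20)
for i in range(0,50,5): cv2.putText(a,str(205+i),(i*12,8),0,.3,(0,0,255)); cv2.line(a,(i*12,0),(i*12,a.shape[0]),(0,0,200),1)
for i in range(0,46,5): cv2.putText(a,str(188+i),(0,i*12+8),0,.3,(0,0,255)); cv2.line(a,(0,i*12),(a.shape[1],i*12),(0,0,200),1)
cv2.imwrite("pics/s_lens.png",a)
for n in("side","top"):
    d=np.load(n+"0.npz"); print(n,-d["R"].T@d["t"])
E
```

```text
side [0.30397558 0.89832791 0.57042071]
top [0.31887721 0.03664266 1.05117964]
```

View pics/s_lens.png

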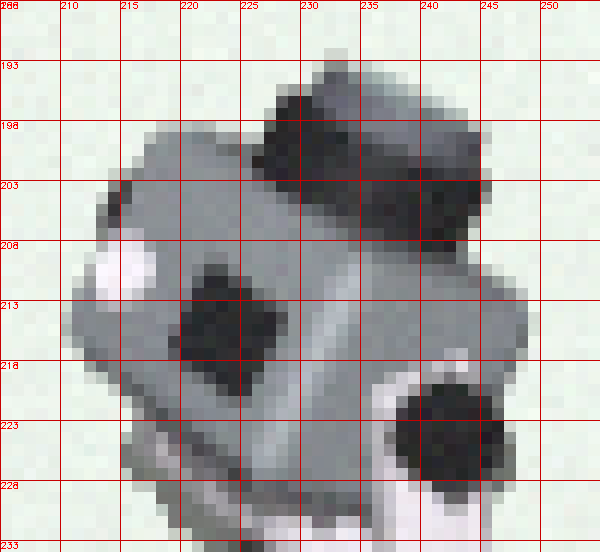

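```bash
cat > h.py <<'E'
import numpy as np,cv2
C={n:np.load(n+"0.npz") for n in("side","top")}
def proj(n,X):
    d=C[n]; X=np.atleast_2d(X); Y=X@d["R"].T+d["t"]; uv=Y@d["mtx"].T; return uv[:,:2]/uv[:,2:]
def ray(n,uv,z):
    d=C[n]; v=d["R"].T@np.linalg.solve(d["mtx"],[uv[0],uv[1],1]); c=-d["R"].T@d["t"]; return c+v*(z-c[2])/v[2]
def frame(yaw,tilt):
    h=np.array([np.cos(yaw),np.sin(yaw),0]); d=h*np.cos(tilt)+np.array([0,0,np.sin(tilt)])
    y=np.array([h[1],-h[0],0]); y=np.cross([0,0,1.],-h); up=np.cross(-d,y); return d,y,up
E
cat > fit.py <<'E'
from h import *
from scipy.optimize import least_squares
cs=lambda X,Y:((X+.5)/6-.5+190,(Y+.5)/6-.5+180)
ct=lambda X,Y:((X+.5)/8-.5+210,(Y+.5)/8-.5+90)
def model(p):
    tx,ty,yaw,tilt,w,ph,fz=p; A=np.array([tx,ty,.1]); d,y,up=frame(yaw,tilt)
    L=A+.042*d; k1=A-w*y; k2=A+w*y
    f=[np.array([tx+.06*np.cos(ph+i*2*np.pi/3),ty+.06*np.sin(ph+i*2*np.pi/3),fz]) for i in range(3)]
    return L,k1,k2,f
g0=ray("top",(241,122),0.1); 
obs=[("top",'L',ct(291,250)),("side",'L',(238.6,196.2)),("side",'ka',(242,223.7)),("top",'ka',ct(130,370)),("top",'kb',ct(330,105))]
feet=[("side",cs(107,397)),("side",cs(268,538)),("side",cs(400,366)),("top",ct(462,466)),("top",ct(97,443))]
def res(p):
    L,k1,k2,f=model(p); ka,kb=(k1,k2) if k1[1]>k2[1] else (k2,k1)
    M=dict(L=L,ka=ka,kb=kb); r=[]
    for n,k,uv in obs: r+=list(proj(n,M[k])[0]-uv)
    for n,uv in feet:
        e=[proj(n,x)[0]-uv for x in f]; r+=list(min(e,key=np.linalg.norm))
    return np.array(r)
best=None
for ph in np.arange(0,2.1,.2):
    s=least_squares(res,[g0[0],g0[1],np.arctan2(-.8,-.6),.98,.04,ph,.006],loss='soft_l1',bounds=([0,-1,-3.2,.8,.03,-1,0],[1,1,0,1.2,.06,3.5,.012]))
    if best is None or s.cost<best.cost:best=s
p=best.x; print(p.round(4),best.cost); print(res(p).reshape(-1,2).round(2).tolist())
L=model(p)[0]; d,y,up=frame(p[2],p[3]); print("lens",L,"d",d,"target",L+.2*d)
np.savez("fit.npz",p=p,L=L,d=d)
for n in("side","top"):
    im=cv2.imread(f"pics/{n}0.png"); A=np.array([p[0],p[1],.1])
    k=8; x0,y0=(190,180) if n=="side" else (210,85)
    im=cv2.resize(im[y0:y0+75,x0:x0+90],None,fx=k,fy=k)
    def dr(P,col,cl=True):
        q=((proj(n,np.array(P))-[x0-.5,y0-.5])*k-.5).round().astype(int); cv2.polylines(im,[q],cl,col,1)
    t=np.linspace(0,2*np.pi,40)
    for r,a in((.019,.042),(.019,.022)):
        dr([A+a*d+r*(np.cos(u)*y+np.sin(u)*up) for u in t],(0,0,255))
    for a in(-.022,.022): dr([A+a*d+.032*i*y+.022*j*up for i,j in((1,1),(1,-1),(-1,-1),(-1,1))],(0,255,0))
    dr([A,A+.06*d],(255,0,0),False)
    cv2.imwrite(f"pics/fit_{n}.png",im)
E
python3 fit.py
```

```text
[ 0.6557  0.2159 -2.1517  0.9381  0.0446  2.0386  0.0089] 1.381855020264865
[[-0.13, -0.0], [0.09, 0.13], [-0.3, 0.47], [0.66, 1.22], [0.11, 0.56], [-0.02, 0.03], [-0.32, -0.05], [-0.24, 0.22], [-0.09, -0.51], [0.3, -0.18]]
lens [0.64210483 0.19509758 0.13387153] d [-0.32449464 -0.49428486  0.80646494] target [0.57720591 0.0962406  0.29516452]
```

View pics/fit_side.png

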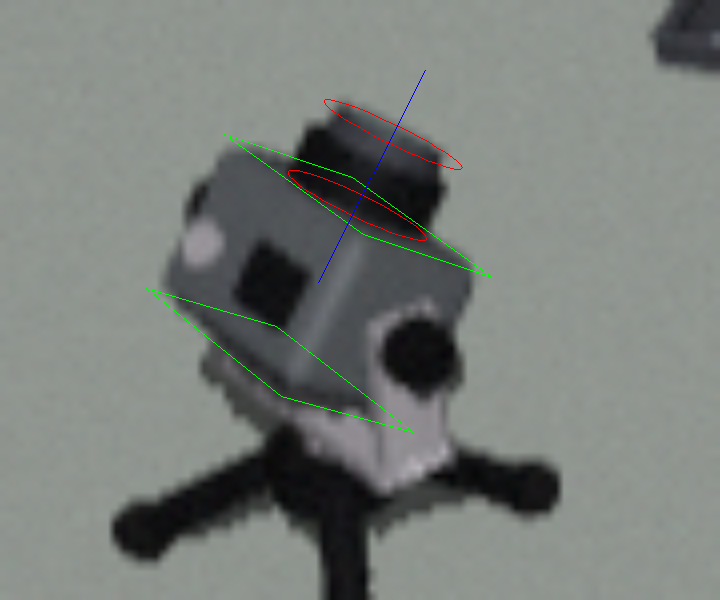

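View pics/fit_top.png

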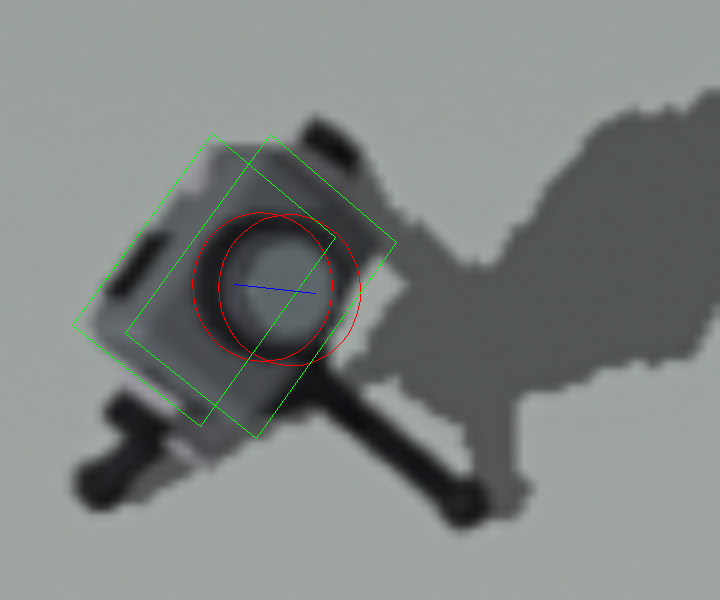

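```bash
cat > plan.py <<'E'
from h import *
from scipy.spatial.transform import Rotation as Rn
from scipy.optimize import least_squares
ct=lambda X,Y:((X+.5)/3.5-.5+370,(Y+.5)/3.5-.5+110)
cs=lambda X,Y:((X+.5)/5-.5+270,(Y+.5)/5-.5+145)
def bb(n,b):
    t=np.linspace(0,2*np.pi,90); P=[]
    for r,z in((.0285,.003),(.0285,.016),(.0255,.020),(.02,.0235)):
        P+= [[b[0]+r*np.cos(u),b[1]+r*np.sin(u),z] for u in t]
    q=proj(n,np.array(P)); return np.r_[q.min(0),q.max(0)]
ot=np.r_[ct(113,355),ct(203,449)]; os=np.r_[cs(407,153),cs(510,230)]
for w in((1,0),(0,1),(1,1)):
    s=least_squares(lambda b:np.r_[w[0]*(bb("top",b)-ot),w[1]*(bb("side",b)-os)],ray("top",(415,225),.01)[:2])
    print(w,s.x.round(4)," ".join(map(str,s.fun.round(1))))
E
python3 plan.py; python3 - <<'E'
from h import *
from rig import get_state
from scipy.spatial.transform import Rotation as Rn
s=get_state();q=s["ee_rot"];R=Rn.from_quat([*q[1:],q[0]]);print(R.as_matrix().round(3))
# tray corners
for uv in((380,124),(491,121),(503,267),(388,270)): print(ray("top",uv,.013).round(3))
E
```

```text
(1, 0) [ 0.4467 -0.165 ] -0.6 0.3 0.6 -0.3 -0.0 0.0 -0.0 0.0
(0, 1) [ 0.4469 -0.1716] 0.0 0.0 0.0 -0.0 -0.2 0.3 0.2 -0.3
(1, 1) [ 0.4466 -0.1659] -0.3 0.3 1.0 -0.2 -0.5 1.2 0.0 0.7
[[-0.925 -0.     0.38 ]
 [-0.38   0.002 -0.925]
 [-0.    -1.    -0.002]]
[ 0.678 -0.092  0.013]
[ 0.685 -0.346  0.013]
[ 0.354 -0.352  0.013]
[ 0.347 -0.104  0.013]
```

```bash
cat > go.py <<'E'
from h import *
from rig import get_state
from scipy.spatial.transform import Rotation as Rn
def to(p,R=None):
    s=get_state();q=s["ee_rot"];R0=Rn.from_quat([*q[1:],q[0]])
    sh=R0.inv().apply(np.array(p)-s["position"])*100
    rv=(R0.inv()*R).as_rotvec(degrees=True)/8 if R is not None else 0
    print("shift cm",sh.round(2),"turn",np.round(rv,2),"width",s["width"],"t",s["clock"])
def rot(y,z):
    y=np.array(y)/np.linalg.norm(y); z=np.array(z)-np.dot(z,y)*y; z/=np.linalg.norm(z)
    return Rn.from_matrix(np.c_[np.cross(y,z),y,z])
E
python3 -c "
from go import *
to([.4467,-.167,.1],rot([0,0,-1],[np.cos(-.1),np.sin(-.1),0]))"
```

```text
shift cm [-34.97   9.66 -25.01] turn [ 0.01 -7.74 -0.01] width 0.08560633629662445 t 0.1
```

```bash
python3 -m jog '[30,-4.4,1,-3.1,0,-1,0, 30,-8.8,2.4,-6.3,0,-2,0, 30,-13.1,3.6,-9.4,0,-3,0, 30,-17.5,4.8,-12.5,0,-4,0, 30,-21.9,6,-15.6,0,-5,0, 30,-26.3,7.2,-18.8,0,-6,0, 30,-30.6,8.4,-21.9,0,-7,0, 30,-35,9.7,-25,0,-7.7,0, 30,-35,9.7,-25,0,-7.7,0]' 40
python3 -c "
from go import *
from rig import get_image
to([.4467,-.167,.004],rot([0,0,-1],[np.cos(-.1),np.sin(-.1),0]))
for n in('side','top'): cv2.imwrite(f'pics/{n}1.png',get_image(n)['color'])
s=cv2.imread('pics/side1.png')[60:220,250:450];t=cv2.imread('pics/top1.png')[100:300,320:520]
cv2.imwrite('pics/both1.png',np.hstack([cv2.resize(s,(400,320)),cv2.resize(t,(400,400))[:320]]))
"
```

```text
clock: 1.23
position: [0.4475, -0.1641, 0.0987]
ee_rot: [0.474, -0.474, 0.526, -0.523]
contact_force: [0.5, -0.3, -0.1]
width: 0.0757
shift cm [ 0.31  9.47 -0.03] turn [ 0.02 -0.   -0.01] width 0.0756543110346857 t 1.225
```

View pics/both1.png

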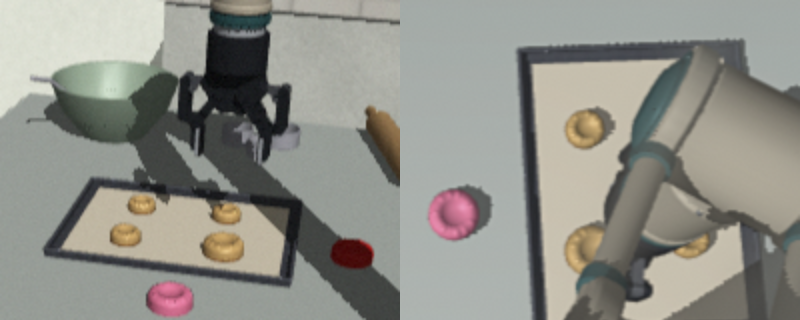

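The side picture shows the fingertips at full-image pixels of about (348,137) and (382,139), above the tray. The biscuits haven't moved. I'll check those tips against the calibration.

```bash
python3 -c "
from go import *
s=get_state();P=s['position'];q=s['ee_rot'];R=Rn.from_quat([*q[1:],q[0]])
print(proj('side',P))
for b in(0,.005,.01,.013): print(b,proj('side',[P+R.apply([0,-b,k*.038]) for k in(-1,1)]).round(1).tolist())
s=cv2.imread('pics/side1.png')[110:150,335:395]; cv2.imwrite('pics/tips1.png',cv2.resize(s,None,fx=10,fy=10,interpolation=0))
s=cv2.imread('pics/side1.png')[165:200,340:385]; cv2.imwrite('pics/bis1.png',cv2.resize(s,None,fx=14,fy=14,interpolation=0))
"
```

```text
[[363.43295706 153.92923231]]
0 [[377.4, 156.3], [349.7, 151.6]]
0.005 [[377.6, 154.6], [349.8, 149.9]]
0.01 [[377.7, 152.8], [350.0, 148.2]]
0.013 [[377.8, 151.7], [350.0, 147.1]]
```

View pics/tips1.png

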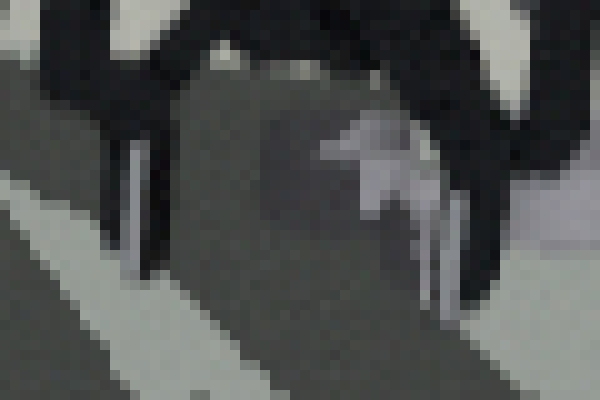

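View pics/bis1.png

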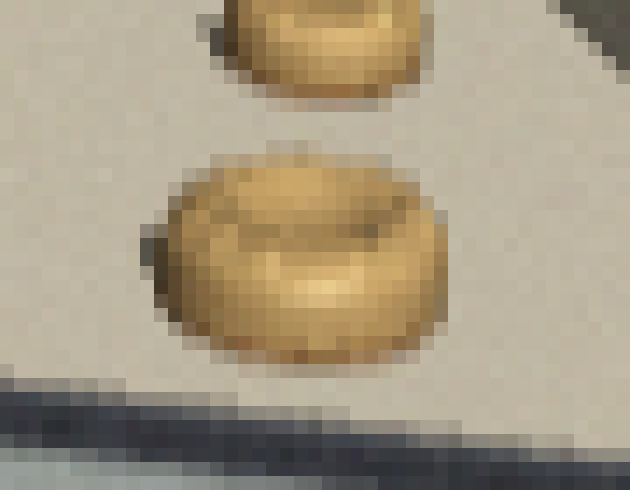

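```bash
python3 -c "
from go import *
from rig import get_image
s=get_state();print(s['position'],s['qpos'],s['clock'])
for n in('side','top'):
  d=get_image(n); cv2.imwrite(f'pics/{n}2.png',d['color']); print(abs(d['R']-C[n]['R']).max(),abs(d['t']-C[n]['t']).max(), proj(n,s['position']))
s=cv2.imread('pics/side2.png')[60:220,280:440];cv2.imwrite('pics/s2.png',cv2.resize(s,None,fx=3.5,fy=3.5))
s=cv2.imread('pics/top2.png')[150:290,350:550];cv2.imwrite('pics/t2.png',cv2.resize(s,None,fx=3.5,fy=3.5))
"
```

```text
[ 0.44699678 -0.16742279  0.09960676] [-5.03582796e-01  2.10308780e-01  1.85821971e+00 -9.49810745e-04
  1.07388744e+00 -3.98604680e-01] 1.325
0.0 0.0 [[363.43295706 153.92923231]]
0.0 0.0 [[424.34100488 218.97409868]]
```

View pics/s2.png

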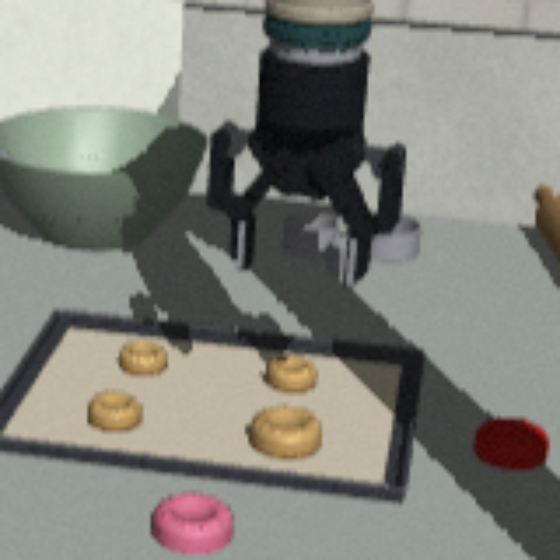

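View pics/t2.png

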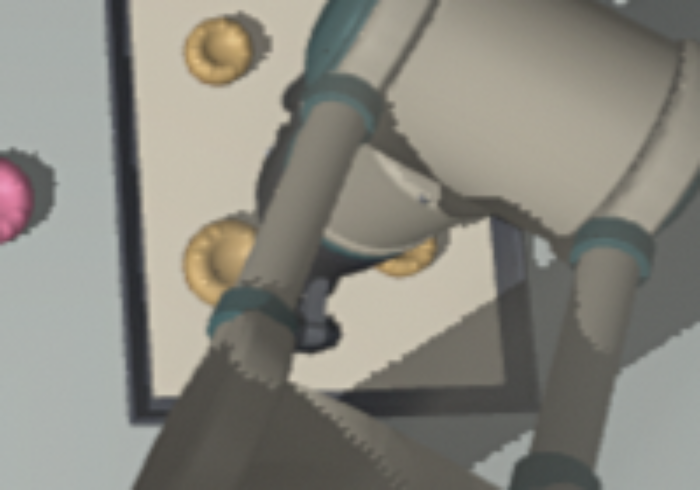

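```bash
python3 -c "
from go import *
from rig import get_image
def tri(a,b):
  P=[C[n]['mtx']@np.c_[C[n]['R'],C[n]['t']] for n in('side','top')]
  X=cv2.triangulatePoints(P[0],P[1],np.array(a,float),np.array(b,float))[:,0];X=X[:3]/X[3]; return X, proj('side',X)-a, proj('top',X)-b
print(tri((344,97),(433,177)));print(tri((394,103),(440,243)))
print(proj('side',[.447,-.167,.1]),tri((361.3,184),(415,225)))
s=cv2.imread('pics/top2.png')[160:260,400:480];cv2.imwrite('pics/t3.png',cv2.resize(s,None,fx=6,fy=6))
"
```

```text
(array([ 0.50205616, -0.15209198,  0.25149459]), array([[1.06352438, 0.26914565]]), array([[-0.1684567 , -1.34003273]]))
(array([ 0.38405383, -0.16088605,  0.2470387 ]), array([[-1.01817447, -0.19120877]]), array([[0.06132321, 1.28136563]]))
[[363.41647917 153.85491608]] (array([ 0.44564548, -0.16546986,  0.01054233]), array([[0.06021571, 0.01234835]]), array([[-0.00477616, -0.06550904]]))
```

View pics/t3.png

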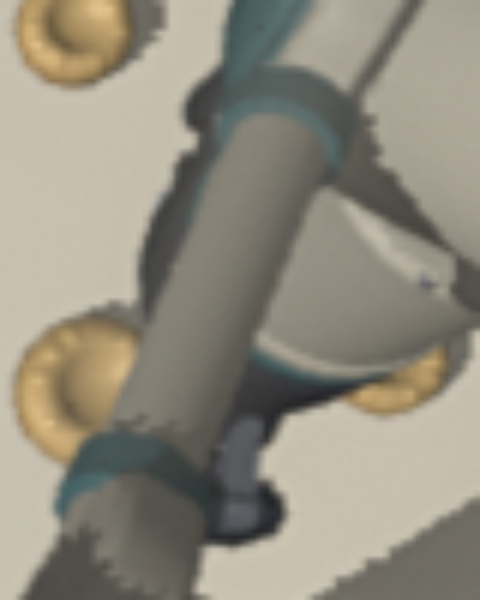

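View pics/side2.png

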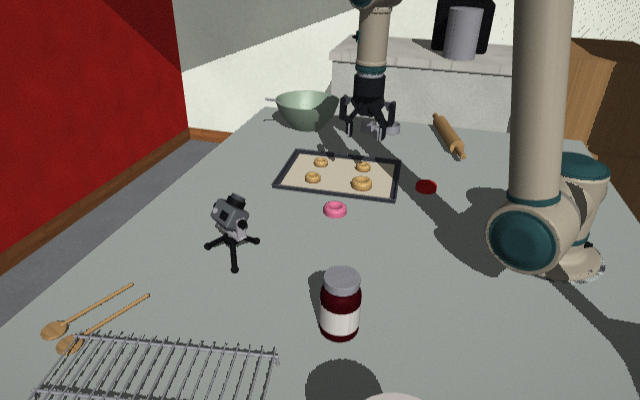

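The visible fingertips sit about 14 px (roughly 40 mm) higher than the reported TCP predicts, while x and y agree. I'll go down in stages and compare picture and force at each.

```bash
python3 -m jog '[30,0,2.5,0,0,0,0, 30,0,5.5,0,0,0,0, 30,0,6,0,0,0,0, 30,0,6,0,0,0,0]'
python3 -c "
from go import *
from rig import get_image
s=get_state();P=s['position'];print(P,s['contact_force'])
d=get_image('side'); cv2.imwrite('pics/side3.png',d['color']); print(proj('side',P))
s=d['color'][110:200,320:420];cv2.imwrite('pics/s3.png',cv2.resize(s,None,fx=7,fy=6.5))
"
```

```text
clock: 1.92
position: [0.4472, -0.1687, 0.0403]
ee_rot: [-0.472, 0.472, -0.526, 0.526]
contact_force: [1.0, -0.6, 0.5]
width: 0.0754
[ 0.44723813 -0.16872982  0.04032165] [ 1.01714383 -0.57426166  0.49803303]
[[361.78451927 173.72486296]]
```

View pics/s3.png

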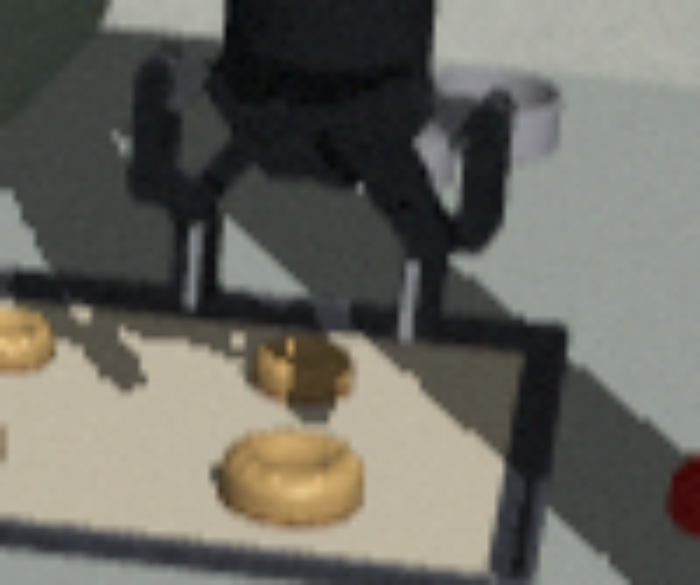

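```bash
python3 -c "
from go import *
from rig import get_image
from scipy.optimize import least_squares
d=get_image('top'); cv2.imwrite('pics/top3.png',d['color'])
J=ray('top',(166,244),.115); S=ray('top',(230,221),0); l=S-J; print(J,S,l/np.linalg.norm(l)*1)
l/=-l[2]
for tip,sh in(((347.5,157),(339,169)),((378,162),(364.3,174))):
  s=least_squares(lambda v: np.r_[proj('side',v)[0]-tip, proj('side',v+l*(v[2]-.003))[0]-sh],[.44,-.17,.05]); print(s.x,s.fun.round(1))
k=cv2.resize(d['color'][120:280,360:540],None,fx=4,fy=3.7); cv2.imwrite('pics/t4.png',k)
"
```

```text
[0.393041   0.34842302 0.115     ] [0.45420757 0.24609997 0.        ] [ 0.36927587 -0.61774645 -0.69427995]
[ 0.49304837 -0.19580328  0.0711423 ] [ 0.4  0.3 -0.4 -0.3]
[ 0.40807563 -0.17442905  0.07937165] [-0.3 -0.3  0.3  0.3]
```

View pics/t4.png

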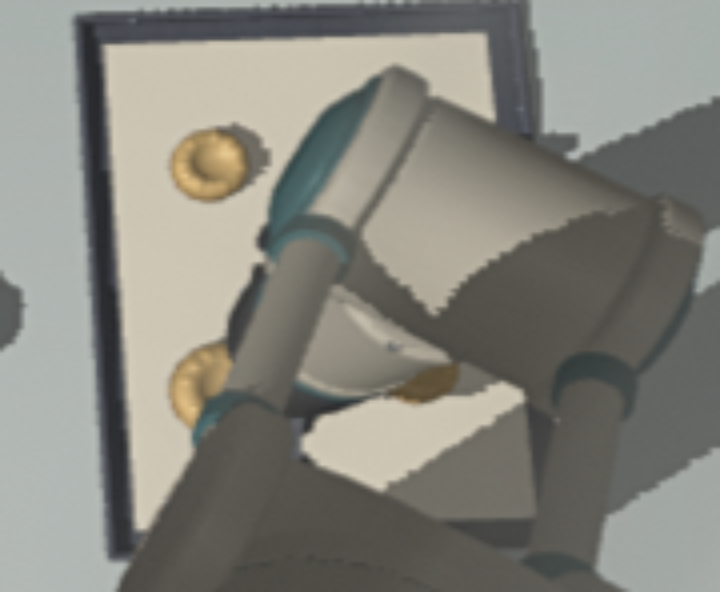

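Tips triangulated through their shadow are also about 30 mm above the reported TCP. Part of that is the 9–10 mm swing-back of the open pads. I'll go down to a reported z of 10 mm and look again.

```bash
python3 -m jog '[30,0,2,0,0,0,0, 30,0,3,0,0,0,0, 30,0,3,0,0,0,0]'
python3 -c "
from go import *
from rig import get_image
s=get_state();P=s['position'];print(P,s['contact_force'])
d=get_image('side'); cv2.imwrite('pics/side4.png',d['color']); print(proj('side',P))
s=d['color'][125:205,320:420];cv2.imwrite('pics/s4.png',cv2.resize(s,None,fx=7,fy=7))
"
```

```text
clock: 2.4
position: [0.447, -0.1676, 0.0098]
ee_rot: [0.473, -0.473, 0.526, -0.526]
contact_force: [-0.5, -0.5, -0.1]
width: 0.0754
[ 0.44703236 -0.16757676  0.00981758] [-0.53865508 -0.5403739  -0.1473635 ]
[[360.9739035  183.83316437]]
```

View pics/s4.png

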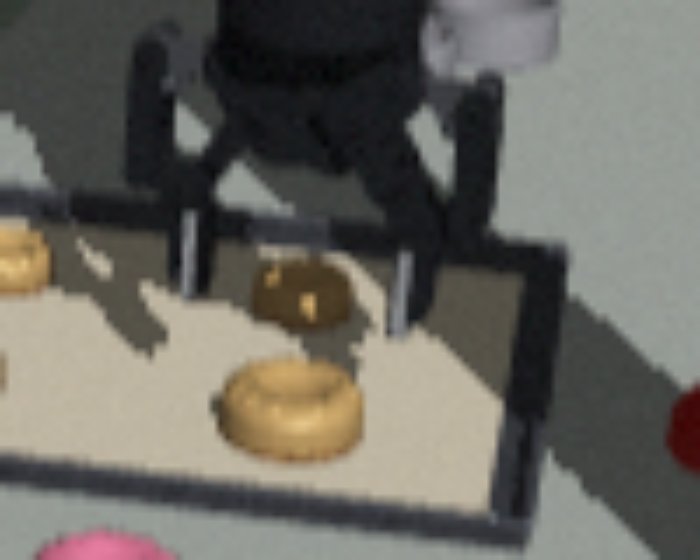

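The gripper straddles the biscuit's line. Its tips at (347,167) and (377,173) are still about 35 mm above the paper, judging by their shadows, and there is no contact force. I'll keep going down carefully.

```bash
python3 -m jog '[30,0,0.8,0,0,0,0, 30,0,1.5,0,0,0,0, 30,0,1.5,0,0,0,0]'
python3 -c "
from go import *
from rig import get_image
s=get_state();P=s['position'];print(P,s['contact_force'])
d=get_image('side'); cv2.imwrite('pics/side5.png',d['color']); print(proj('side',P))
s=d['color'][125:205,320:420];cv2.imwrite('pics/s5.png',cv2.resize(s,None,fx=7,fy=7))
"
```

```text
clock: 2.82
position: [0.4467, -0.1674, -0.0057]
ee_rot: [0.473, -0.473, 0.526, -0.525]
contact_force: [-0.3, -0.5, 0.9]
width: 0.0753
[ 0.44671399 -0.16736456 -0.00571522] [-0.2698787  -0.47204847  0.90555624]
[[360.66760164 188.83942961]]
```

View pics/s5.png

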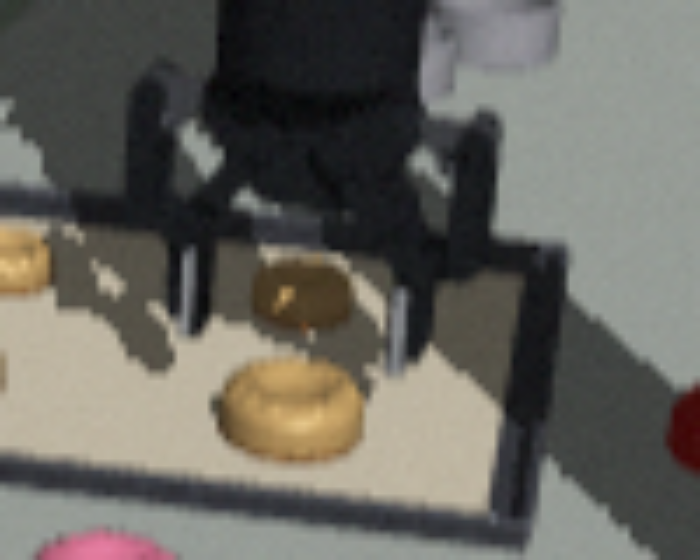

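```bash
python3 -c "
from go import *
for z in(.015,.02,.025,.03): print(z,ray('side',(346.6,172.7),z).round(4),ray('side',(376.1,178.3),z).round(4))
for S in((342.9,177.6),(373.1,181.4)): print(ray('side',S,.003).round(4))
d=cv2.imread('pics/side5.png')[140:195,330:390]; cv2.imwrite('pics/s5b.png',cv2.resize(cv2.convertScaleAbs(d,alpha=1.6,beta=10),None,fx=10,fy=10,interpolation=0))
"
```

```text
0.015 [ 0.4969 -0.2131  0.015 ] [ 0.4107 -0.2033  0.015 ]
0.02 [ 0.4952 -0.2031  0.02  ] [ 0.4097 -0.1934  0.02  ]
0.025 [ 0.4935 -0.1931  0.025 ] [ 0.4088 -0.1835  0.025 ]
0.03 [ 0.4917 -0.1831  0.03  ] [ 0.4078 -0.1736  0.03  ]
[ 0.505  -0.2029  0.003 ]
[ 0.4184 -0.2054  0.003 ]
```

View pics/s5b.png

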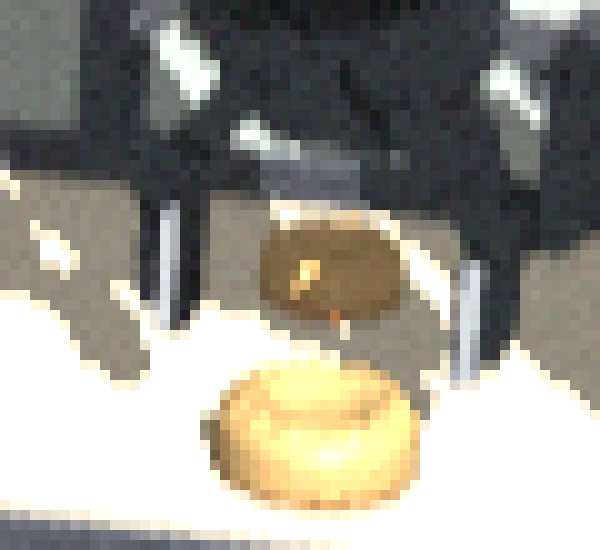

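Shadow distance puts the tips about 22 mm above the paper, straddling the biscuit in x. I'll continue down until the tips are just off the paper, watching the force.

```bash
python3 -m jog '[30,0,0.6,0,0,0,0, 30,0,1.0,0,0,0,0, 30,0,1.0,0,0,0,0]'
python3 -c "
from go import *
from rig import get_image
s=get_state();P=s['position'];print(P,s['contact_force'])
d=get_image('side'); cv2.imwrite('pics/side6.png',d['color'])
d=d['color'][140:195,330:390]; cv2.imwrite('pics/s6b.png',cv2.resize(cv2.convertScaleAbs(d,alpha=1.3,beta=10),None,fx=10,fy=10,interpolation=0))
"
```

```text
clock: 3.25
position: [0.4469, -0.1675, -0.0155]
ee_rot: [0.473, -0.473, 0.526, -0.525]
contact_force: [-0.3, -0.5, -0.3]
width: 0.0755
[ 0.44690627 -0.1674936  -0.01551893] [-0.34604859 -0.47323702 -0.31775377]
```

View pics/s6b.png

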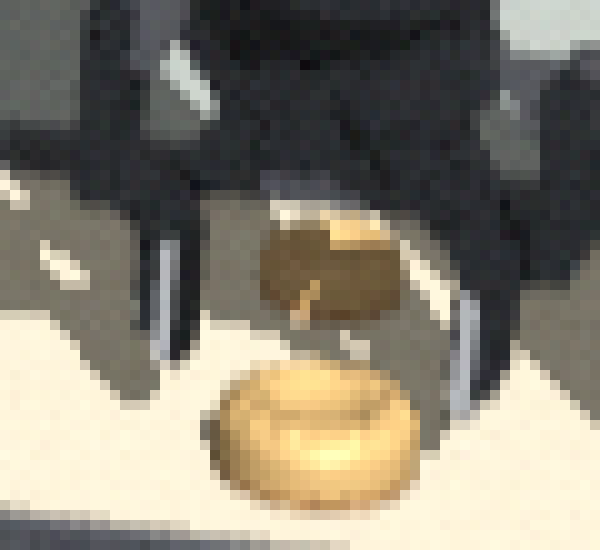

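```bash
python3 -m jog '[30,0,0.4,0,0,0,0, 30,0,0.8,0,0,0,0, 30,0,0.8,0,0,0,0]'
python3 -c "
from go import *
from rig import get_image
s=get_state();P=s['position'];print(P,s['contact_force'])
d=get_image('side'); cv2.imwrite('pics/side7.png',d['color'])
d=d['color'][140:195,330:390]; cv2.imwrite('pics/s7b.png',cv2.resize(cv2.convertScaleAbs(d,alpha=1.3,beta=10),None,fx=10,fy=10,interpolation=0))
"
```

```text
clock: 3.68
position: [0.4469, -0.1675, -0.0235]
ee_rot: [0.473, -0.473, 0.526, -0.526]
contact_force: [0.0, -0.2, -0.2]
width: 0.0751
[ 0.44692169 -0.16751224 -0.02346422] [ 0.03306588 -0.22349924 -0.15440236]
```

View pics/s7b.png

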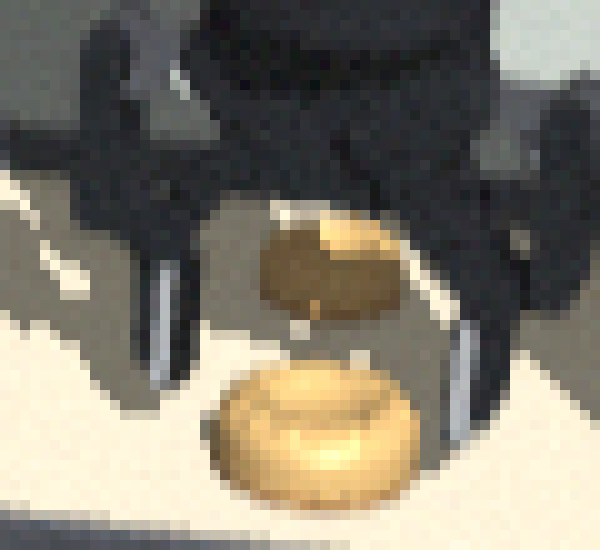

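```bash
python3 -c "
from go import *
for z in(.01,.0135,.017): print(z,ray('side',(346.3,178.8),z).round(4),ray('side',(375.5,184.5),z).round(4))
print(proj('side',[[.4467,-.167,.003],[.4467,-.138,.003],[.4467,-.195,.003]]).round(1))
"; python3 -m jog '[30,0,0.3,0,0,0,0, 30,0,0.6,0,0,0,0, 30,0,0.6,0,0,0,0]'
python3 -c "
from go import *
from rig import get_image
s=get_state();P=s['position'];print(P,s['contact_force'])
d=get_image('side'); cv2.imwrite('pics/side8.png',d['color'])
d=d['color'][140:195,330:390]; cv2.imwrite('pics/s8b.png',cv2.resize(cv2.convertScaleAbs(d,alpha=1.3,beta=10),None,fx=10,fy=10,interpolation=0))
"
```

```text
0.01 [ 0.4918 -0.1849  0.01  ] [ 0.4079 -0.1753  0.01  ]
0.0135 [ 0.4906 -0.1782  0.0135] [ 0.4072 -0.1686  0.0135]
0.017 [ 0.4895 -0.1714  0.017 ] [ 0.4066 -0.1619  0.017 ]
[[360.9 186.1]
 [359.  191. ]
 [362.6 181.6]]
clock: 4.1
position: [0.447, -0.1675, -0.0294]
ee_rot: [0.473, -0.473, 0.526, -0.526]
contact_force: [-0.7, 1.2, -0.7]
width: 0.0751
[ 0.44698412 -0.16753593 -0.02939743] [-0.71410194  1.16145043 -0.72623237]
```

View pics/s8b.png

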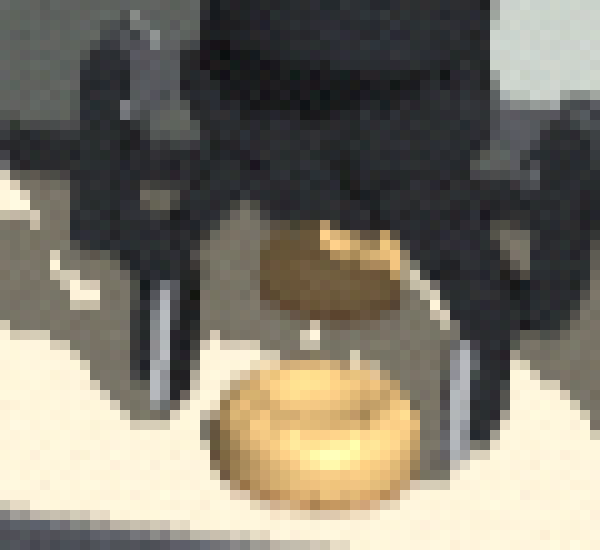

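The tips at (346,181) and (375.5,186.5) now hover about 5 mm above the paper on either side of the biscuit. The pads sit about 1–2 px, or 8 mm, behind its centre. I'll shift 7 mm towards +y, raise 2 mm to allow for the closing swing, and close.

```bash
python3 -m jog '[30,-0.7,-0.2,0,0,0,0, 30,-0.7,-0.2,0,0,0,0, 60,-0.7,-0.2,0,0,0,0, 80,-0.7,-0.2,0,0,0,0, 80,-0.7,-0.2,0,0,0,0]' 40
python3 -c "
from go import *
from rig import get_image
s=get_state();P=s['position'];print(P,s['contact_force'],s['width'])
d=get_image('side'); cv2.imwrite('pics/side9.png',d['color'])
d=d['color'][140:195,330:390]; cv2.imwrite('pics/s9b.png',cv2.resize(cv2.convertScaleAbs(d,alpha=1.3,beta=10),None,fx=10,fy=10,interpolation=0))
"
```

```text
clock: 4.78
position: [0.4479, -0.1607, -0.0271]
ee_rot: [0.473, -0.473, 0.526, -0.526]
contact_force: [0.4, 0.4, -0.3]
width: 0.0583
[ 0.44793374 -0.1607355  -0.02711322] [ 0.36987609  0.42550308 -0.32470072] 0.05833578890308884
```

View pics/s9b.png

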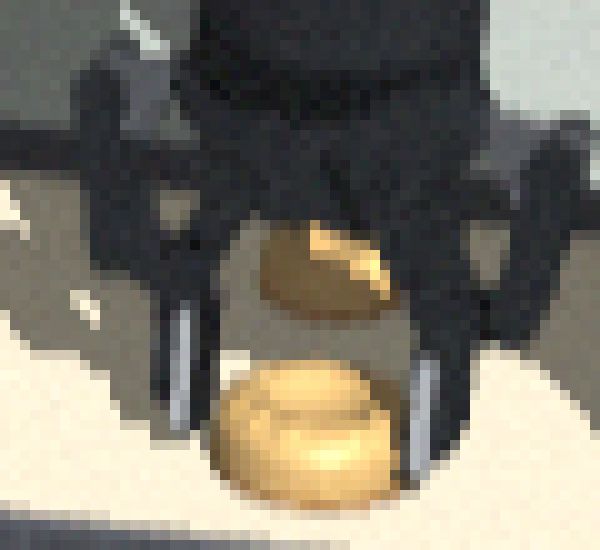

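```bash
python3 -m jog '[75,-0.4,0,0,0,0,0, 75,-0.4,0,0,0,0,0, 140,-0.4,0,0,0,0,0, 140,-0.4,0,0,0,0,0, 140,-0.4,0,0,0,0,0]' 50
python3 -c "
from go import *
from rig import get_image
s=get_state();P=s['position'];print(P,s['contact_force'],s['width'])
d=get_image('side'); cv2.imwrite('pics/side10.png',d['color'])
d=d['color'][140:195,330:390]; cv2.imwrite('pics/s10b.png',cv2.resize(cv2.convertScaleAbs(d,alpha=1.3,beta=10),None,fx=10,fy=10,interpolation=0))
"
```

```text
clock: 5.45
position: [0.4485, -0.1564, -0.0262]
ee_rot: [-0.473, 0.473, -0.526, 0.526]
contact_force: [-1.2, 2.5, 9.3]
width: 0.0525
[ 0.4484836  -0.15637365 -0.02621647] [-1.22257236  2.51867663  9.3369055 ] 0.052465847548902544
```

View pics/s10b.png

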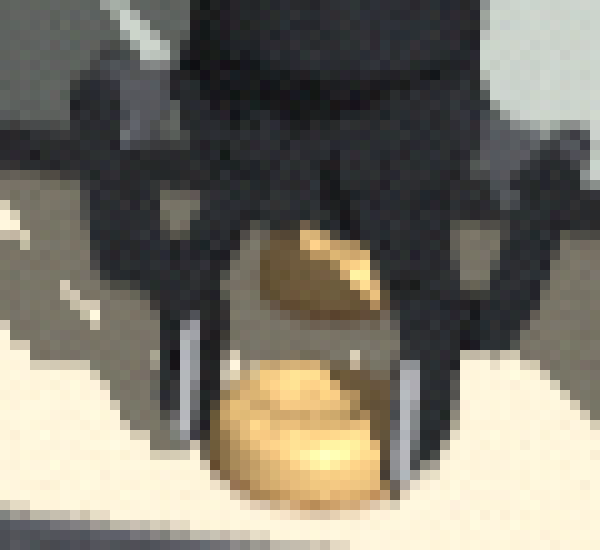

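The closed width is 52.5 mm, less than the 57 mm diameter, and there is 9 N upward. So the pads hold a chord behind the centre, or the shoulder. I'll open, check where the biscuit now stands, and re-centre.

```bash
python3 -m jog '[30,-0.4,0,0,0,0,0, 30,-0.4,0,0,0,0,0, 30,-0.4,0,0,0,0,0]'
python3 -c "
from go import *
from rig import get_image
s=get_state();P=s['position'];print(P,s['contact_force'],s['width'])
I={}
for n in('side','top'):
  d=get_image(n)['color']; cv2.imwrite(f'pics/{n}11.png',d); I[n]=d
a=cv2.resize(I['side'][140:200,325:395],(420,360)); b=cv2.resize(I['top'][190:250,390:450],(360,360))
cv2.imwrite('pics/c11.png',np.hstack([a,b]))
"
```

```text
clock: 5.88
position: [0.4488, -0.1527, -0.0273]
ee_rot: [0.473, -0.473, 0.526, -0.526]
contact_force: [0.3, -0.5, 0.3]
width: 0.0753
[ 0.44879101 -0.15270028 -0.02725369] [ 0.25688566 -0.51010163  0.25521844] 0.07526207098617595
```

View pics/c11.png

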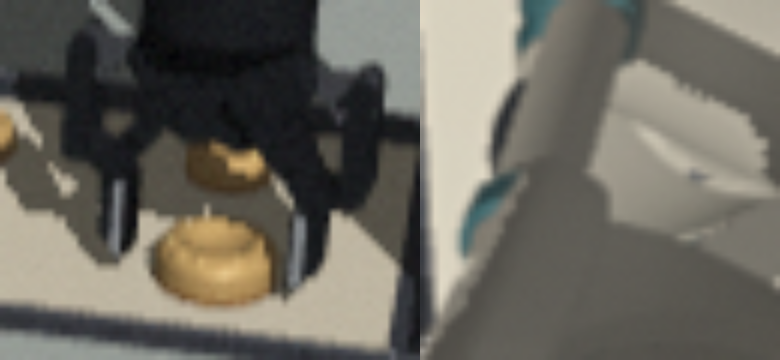

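View pics/top11.png

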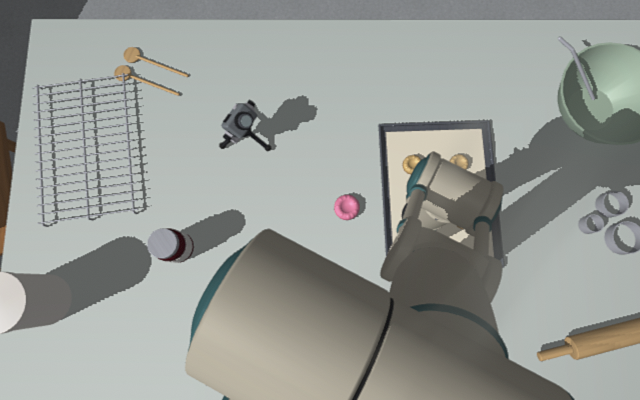

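```bash
python3 -m jog '[30,-0.4,-0.2,0,0,0,0, 30,-0.4,-0.2,0,0,0,0, 75,-0.4,-0.2,0,0,0,0, 75,-0.4,-0.2,0,0,0,0, 120,-0.4,-0.2,0,0,0,0, 120,-0.4,-0.2,0,0,0,0]' 40
python3 -c "
from go import *
from rig import get_image
s=get_state();P=s['position'];print(P,s['contact_force'],s['moment'],s['width'])
d=get_image('side'); cv2.imwrite('pics/side12.png',d['color'])
d=d['color'][140:195,330:390]; cv2.imwrite('pics/s12b.png',cv2.resize(cv2.convertScaleAbs(d,alpha=1.3,beta=10),None,fx=10,fy=10,interpolation=0))
"
```

```text
clock: 6.72
position: [0.4516, -0.1486, -0.0218]
ee_rot: [-0.473, 0.471, -0.526, 0.527]
contact_force: [0.1, 10.8, 41.2]
width: 0.0451
[ 0.45164725 -0.14858301 -0.02178899] [ 0.06521768 10.79369446 41.15768233] [ 1.6486978   1.03334146 -0.3781626 ] 0.04512725895643059
```

View pics/s12b.png

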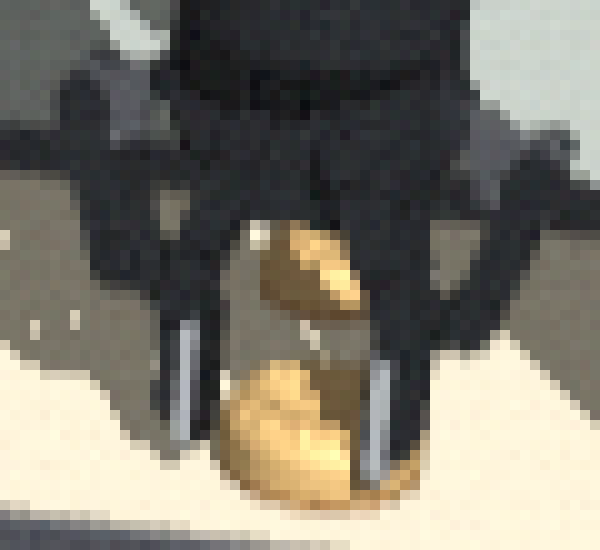

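The pads are riding up on the domed shoulder: the right finger lies over the biscuit and the upward force is 41 N. So the tips are higher than the shadows suggested, and the reported y was right all along. I'll open, go up a little and look.

```bash
python3 -m jog '[30,0,-0.1,0,0,0,0, 30,0,-0.3,0,0,0,0, 20,1.0,-1,0,0,0,0, 20,1.8,-1,0,0,0,0, 20,1.8,-1,0,0,0,0]'
python3 -c "
from go import *
from rig import get_image
s=get_state();P=s['position'];print(P,s['contact_force'],s['width'])
d=get_image('side'); cv2.imwrite('pics/side13.png',d['color'])
d=d['color'][140:195,330:390]; cv2.imwrite('pics/s13b.png',cv2.resize(cv2.convertScaleAbs(d,alpha=1.3,beta=10),None,fx=10,fy=10,interpolation=0))
"
```

```text
clock: 7.4
position: [0.4474, -0.1676, -0.0152]
ee_rot: [-0.472, 0.472, -0.526, 0.526]
contact_force: [0.2, -0.0, 0.3]
width: 0.0789
[ 0.44735999 -0.1676241  -0.01523232] [ 0.24374663 -0.04408905  0.3117246 ] 0.07888358868467366
```

View pics/s13b.png

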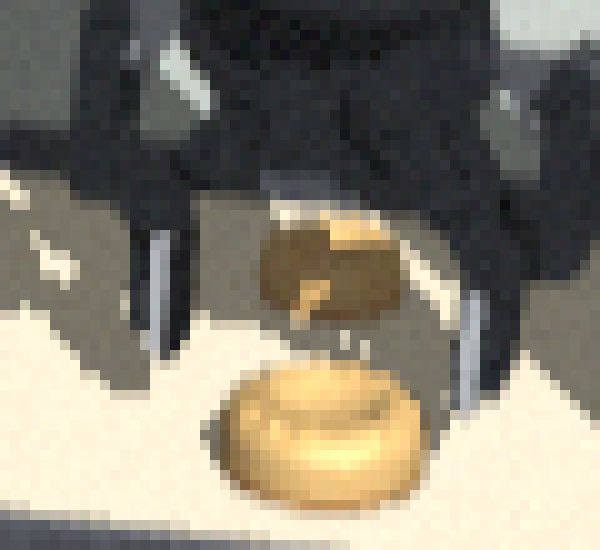

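```bash
python3 -m jog '[30,0,0.8,-0.2,0,0,0, 30,0,1.5,-0.2,0,0,0, 30,0,2,-0.2,0,0,0, 30,0,2.2,-0.2,0,0,0, 30,0,2.2,-0.2,0,0,0]'
python3 -c "
from go import *
from rig import get_image
s=get_state();P=s['position'];print(P,s['contact_force'],s['width'])
d=get_image('side'); cv2.imwrite('pics/side14.png',d['color'])
d=d['color'][140:195,330:390]; cv2.imwrite('pics/s14b.png',cv2.resize(cv2.convertScaleAbs(d,alpha=1.3,beta=10),None,fx=10,fy=10,interpolation=0))
"
```

```text
clock: 8.07
position: [0.4453, -0.1664, -0.0373]
ee_rot: [0.473, -0.473, 0.526, -0.526]
contact_force: [-0.5, 0.0, 0.7]
width: 0.0752
[ 0.44534051 -0.16637401 -0.0372868 ] [-0.49311964  0.04072905  0.69742161] 0.07523466207072355
```

View pics/s14b.png

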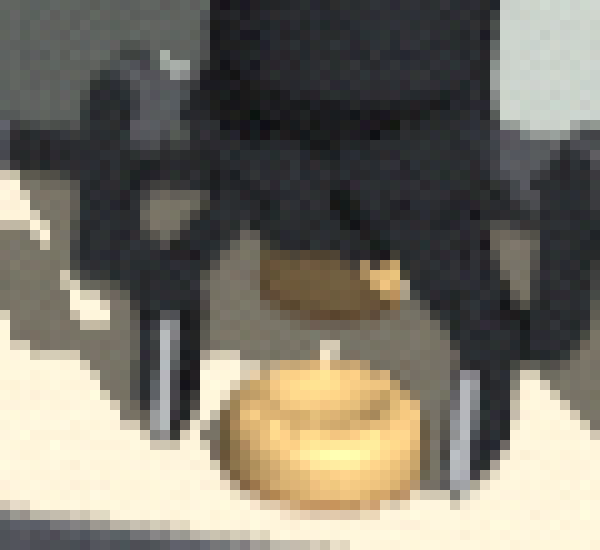

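The shadows now nearly meet the tips at (346,184) and (376,189.5), and the biscuit is midway between them. I'll raise 2 mm for the swing and close gently.

```bash
python3 -m jog '[30,0,-0.2,0,0,0,0, 75,0,-0.2,0,0,0,0, 75,0,-0.2,0,0,0,0, 100,0,-0.2,0,0,0,0, 100,0,-0.2,0,0,0,0, 100,0,-0.2,0,0,0,0]' 25
python3 -c "
from go import *
from rig import get_image
s=get_state();P=s['position'];print(P,s['contact_force'],s['moment'],s['width'])
d=get_image('side'); cv2.imwrite('pics/side15.png',d['color'])
d=d['color'][140:195,330:390]; cv2.imwrite('pics/s15b.png',cv2.resize(cv2.convertScaleAbs(d,alpha=1.3,beta=10),None,fx=10,fy=10,interpolation=0))
"
```

```text
clock: 8.88
position: [0.4454, -0.1665, -0.0348]
ee_rot: [-0.473, 0.473, -0.526, 0.526]
contact_force: [-2.2, 0.3, 5.4]
width: 0.056
[ 0.44543944 -0.16652464 -0.03476105] [-2.17397518  0.26557012  5.42434463] [0.0580531  0.08240351 0.01005089] 0.05604827920757858
```

View pics/s15b.png

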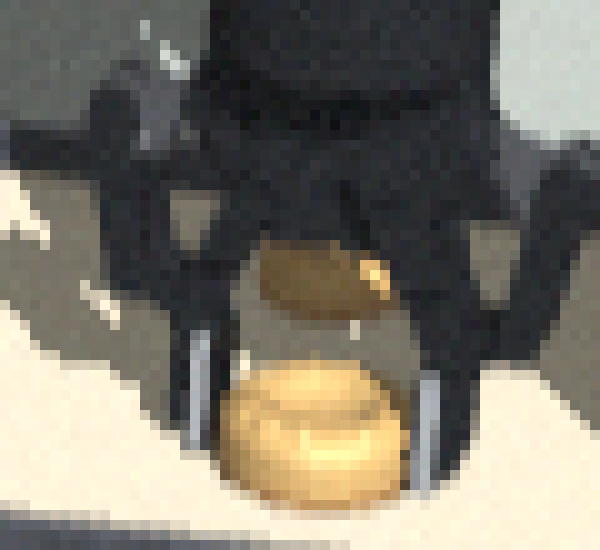

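Width is 56.0 mm with 5 N of upward push, so the pads are just at the edge of the shoulder. I'll reopen slightly, go 5 mm lower and grip again.

```bash
python3 -m jog '[50,0,0,0,0,0,0, 50,0,0,0,0,0,0, 50,0,0.4,0,0,0,0, 50,0,0.5,0,0,0,0]' 25;  python3 -m jog '[70,0,0,0,0,0,0, 100,0,0,0,0,0,0, 100,0,0,0,0,0,0, 100,0,0,0,0,0,0]' 25
python3 -c "
from go import *
from rig import get_image
s=get_state();P=s['position'];print(P,s['contact_force'],s['moment'],s['width'])
d=get_image('side'); cv2.imwrite('pics/side16.png',d['color'])
d=d['color'][140:195,330:390]; cv2.imwrite('pics/s16b.png',cv2.resize(cv2.convertScaleAbs(d,alpha=1.3,beta=10),None,fx=10,fy=10,interpolation=0))
"
```

```text
clock: 9.43
position: [0.4457, -0.1666, -0.0388]
ee_rot: [-0.473, 0.473, -0.526, 0.526]
contact_force: [-3.8, 2.4, 24.1]
width: 0.0684
clock: 9.93
position: [0.4458, -0.1674, -0.0359]
ee_rot: [-0.473, 0.473, -0.524, 0.527]
contact_force: [-8.0, 2.3, 43.3]
width: 0.0565
[ 0.44580592 -0.16744692 -0.03585834] [-8.01126032  2.30217794 43.31405311] [ 0.32091571  1.84527348 -0.04951892] 0.056542642585316036
```

View pics/s16b.png

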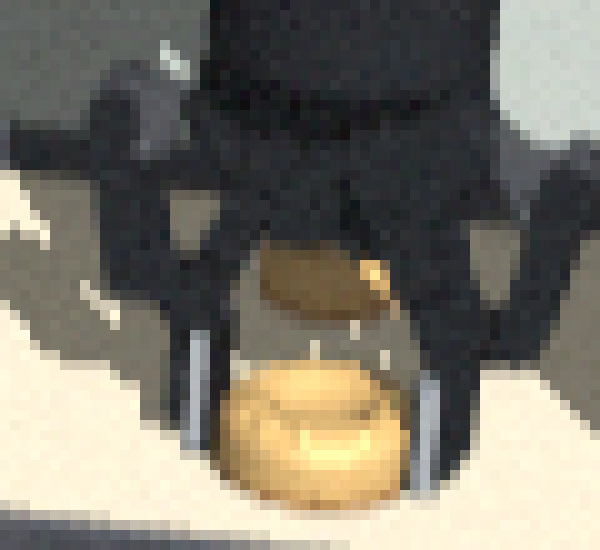

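24 N appears before the pads meet the biscuit, so the tips are now pressing on the tray. The earlier height was therefore right: tips flush with the paper and pads on the straight side. I'll open, back up 6 mm, re-grip firmly and lift.

```bash
python3 -m jog '[60,0,-0.3,0,0,0,0, 50,0,-0.6,0,0,0,0, 50,0,-0.6,0,0,0,0, 100,0,-0.6,0,0,0,0, 110,0,-0.6,0,0,0,0, 110,0,-0.6,0,0,0,0, 110,0,-0.6,0,0,0,0]' 40; python3 -m jog '[110,0,-0.5,0,0,0,0, 110,0,-2,0,0,0,0, 110,0,-4.5,0,0,0,0, 110,0,-7,0,0,0,0, 110,0,-7,0,0,0,0]' 50
python3 -c "
from go import *
from rig import get_image
s=get_state();P=s['position'];print(P,s['contact_force'],s['moment'],s['width'])
I={}
for n in('side','top'):
  d=get_image(n)['color']; cv2.imwrite(f'pics/{n}17.png',d); I[n]=d
d=I['side'][105:200,320:410]; cv2.imwrite('pics/s17b.png',cv2.resize(cv2.convertScaleAbs(d,alpha=1.3,beta=10),None,fx=6,fy=6,interpolation=0))
"
```

```text
clock: 10.85
position: [0.4451, -0.1663, -0.0343]
ee_rot: [0.473, -0.473, 0.526, -0.526]
contact_force: [-0.1, 1.7, 1.4]
width: 0.0554
clock: 11.48
position: [0.447, -0.1673, 0.0375]
ee_rot: [-0.473, 0.472, -0.524, 0.527]
contact_force: [0.2, -0.6, -1.6]
width: 0.0548
[ 0.4470059  -0.16734148  0.03751883] [ 0.17723689 -0.57821982 -1.58430387] [-0.00770023 -0.00585891 -0.01137684] 0.05482148939427045
```

View pics/s17b.png

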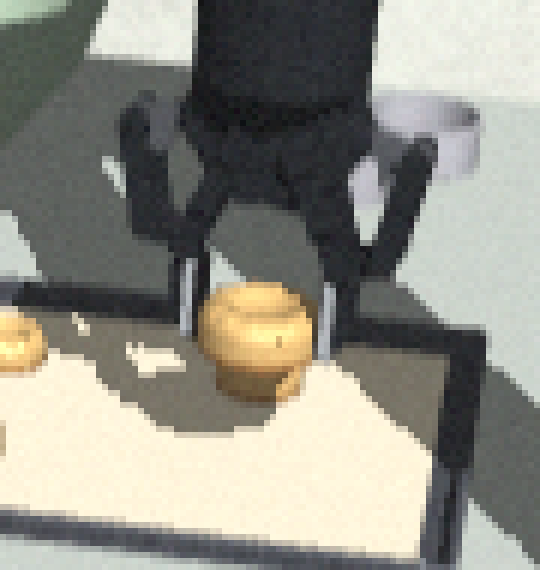

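```bash
cat > bis.py <<'E'
from go import *
def pts(b,a):
    a=np.array(a)/np.linalg.norm(a); e=np.cross(a,[1,0,0.1]); e/=np.linalg.norm(e); f=np.cross(a,e)
    t=np.linspace(0,2*np.pi,72,endpoint=False); P=[]
    for r,z in((.0285,0),(.0285,.013),(.0255,.0175),(.02,.0205)):
        P+=[np.array(b)+z*a+r*(np.cos(u)*e+np.sin(u)*f) for u in t]
    return np.array(P)
def hull(n,b,a): return cv2.convexHull(proj(n,pts(b,a)).astype(np.float32))[:,0]
def draw(n,img,b,a,x0,y0,w,h,k,out):
    d=cv2.resize(img[y0:y0+h,x0:x0+w],None,fx=k,fy=k,interpolation=cv2.INTER_CUBIC); d=cv2.convertScaleAbs(d,alpha=1.3,beta=10)
    q=((hull(n,b,a)-[x0-.5,y0-.5])*k-.5).round().astype(int); cv2.polylines(d,[q],True,(0,0,255),1); cv2.imwrite(out,d)
E
python3 -c "
from bis import *
im=cv2.imread('pics/side17.png')
for b in([.447,-.167,.075],[.447,-.160,.075]):
  h=hull('side',b,[0,0,1]); print(h.min(0),h.max(0))
draw('side',im,[.447,-.167,.075],[0,0,1],325,125,75,70,8,'pics/s17c.png')
"
```

```text
[352.07303 152.36092] [373.80643 167.0362 ]
[351.5807 153.3676] [373.42075 168.14667]
```

View pics/s17c.png

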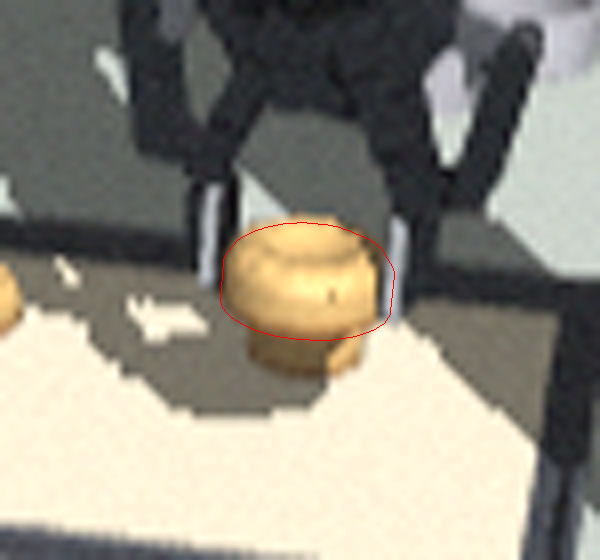

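The lifted biscuit matches the model outline: centred on the tool axis, level, underside about 38 mm behind the reported TCP. Now for the presentation pose.

```bash
python3 -c "
from bis import *
F=np.load('fit.npz'); L,d=F['L'],F['d']
z0=np.array([np.cos(-.1),np.sin(-.1),0]); ax=np.cross([0,0,-1.],-d); ang=np.arcsin(np.linalg.norm(ax)); Rm=Rn.from_rotvec(ax/np.linalg.norm(ax)*ang)
R=rot(-d,Rm.apply(z0)); print(ang*57.3, L+.2*d-.038*d)
to(L+.2*d-.038*d,R)
"
```

```text
36.25069935289525 [0.5895367  0.11502343 0.26451885]
shift cm [-29.5  -22.89  11.38] turn [ 2.08 -0.04  4.02] width 0.05473416276617609 t 11.575
```

```bash
python3 -m jog '[110,0,-2,0,0,0,0, 110,0,-5,0,0,0,0, 110,-2,-9,1,0,0,0, 110,-5,-13,2,0.2,0,0.4, 110,-9,-17,3.5,0.5,0,0.9, 110,-13,-20,5,0.8,0,1.5, 110,-17,-22,6.5,1.1,0,2.1, 110,-21,-22.9,8,1.4,0,2.7, 110,-25,-22.9,9.7,1.7,0,3.3, 110,-28,-22.9,10.8,1.9,0,3.8, 110,-29.5,-22.9,11.4,2.1,0,4, 110,-29.5,-22.9,11.4,2.1,0,4]' 50
python3 -c "
from bis import *
from rig import get_image
s=get_state();P=s['position'];q=s['ee_rot'];R=Rn.from_quat([*q[1:],q[0]]).as_matrix();print(P,R[:,1],s['qpos'],s['width'],s['contact_force'])
F=np.load('fit.npz'); L,d=F['L'],F['d']
print('angle',np.degrees(np.arccos(-R[:,1]@d)))
b=P-.038*R[:,1]; print(b,L+.2*d)
for n in('side','top'):
  im=get_image(n)['color']; cv2.imwrite(f'pics/{n}18.png',im); c=proj(n,b)[0]; x0=int(c[0]-45);y0=int(c[1]-35)
  draw(n,im,b,-R[:,1],x0,y0,90,70,8,f'pics/{n}18c.png'); print(n,x0,y0)
"
```

```text
clock: 13.08
position: [0.5886, 0.1153, 0.2624]
ee_rot: [0.661, -0.238, 0.556, -0.445]
contact_force: [-0.5, 0.3, -0.9]
width: 0.055
[0.58862985 0.11526676 0.26240585] [ 0.3237328   0.49089632 -0.80883736] [-0.32286412  0.11856076  1.73896539  0.65943111  1.18766118 -0.44034184] 0.05495492055527066 [-0.47732818  0.27459426 -0.91810868]
angle 0.24098990219411429
[0.576328   0.0966127  0.29314167] [0.57720591 0.0962406  0.29516452]
side 239 73
top 242 91
```

View pics/side18c.png

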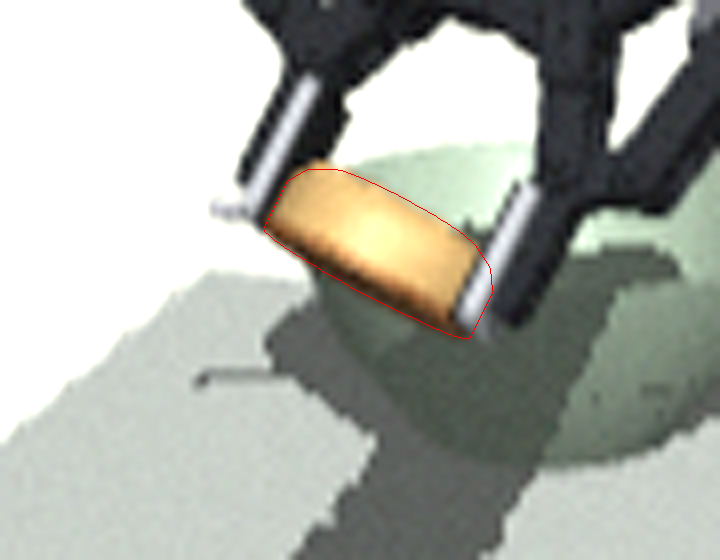

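View pics/top18c.png

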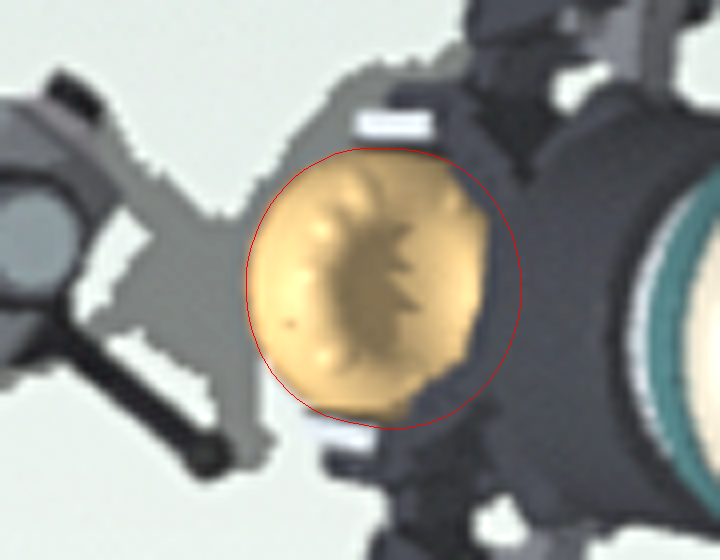

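View pics/side18.png

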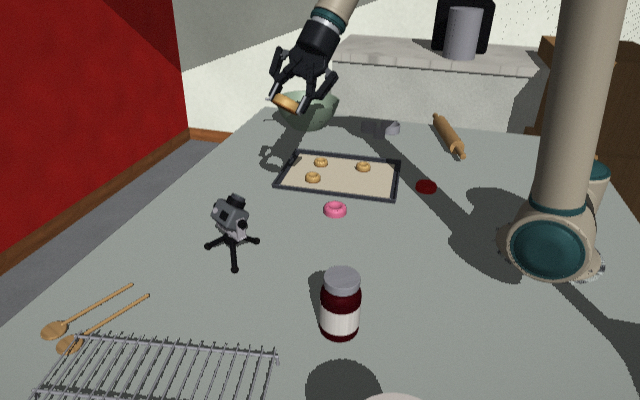

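The outline fits in both views, so the offset lies along the tool axis. The biscuit sits at side pixels of about (284,104) with its underside towards the camera. I'll check the underside line more closely.

```bash
python3 -c "
from bis import *
im=cv2.imread('pics/side18.png').astype(int)
s=get_state();P=s['position'];q=s['ee_rot'];R=Rn.from_quat([*q[1:],q[0]]).as_matrix();b=P-.038*R[:,1]
h=hull('side',b,-R[:,1])
# golden lower edge per column: red-blue contrast
for u in range(272,298,2):
  c=(im[85:125,u,2]-im[85:125,u,0]).astype(float); g=np.where(c>18)[0]
  poly=h.reshape(-1,1,2); vs=[v for v in np.arange(80,125,.1) if cv2.pointPolygonTest(poly,(float(u),float(v)),False)>=0]
  print(u, 85+g.min() if len(g) else None, 85+g.max() if len(g) else None, round(vs[0],1) if vs else None, round(vs[-1],1) if vs else None)
"
```

```text
272 100 102 98.7 101.2
274 96 103 94.7 102.7
276 94 104 93.3 104.0
278 93 105 92.9 105.2
280 93 107 92.9 106.3
282 94 108 93.4 107.5
284 95 109 94.3 108.5
286 96 110 95.2 109.6
288 97 111 96.2 110.6
290 98 112 97.3 111.5
292 99 113 98.4 112.5
294 100 113 99.6 113.3
296 102 114 101.0 114.0
```

```bash
python3 -c "
from bis import *
F=np.load('fit.npz'); L,d=F['L'],F['d']
to(L+.2*d-.038*d+np.array([0,0,.0005]))"
```

```text
shift cm [-0.11 -0.07  0.02] turn 0 width 0.0550461558301959 t 13.175
```

```bash
python3 -m jog '[110,-0.1,-0.1,0,0,0,0, 110,-0.1,-0.1,0,0,0,0, 110,-0.1,-0.1,0,0,0,0, 110,-0.1,-0.1,0,0,0,0]' 50
python3 -c "
from bis import *
from rig import get_image
s=get_state();P=s['position'];q=s['ee_rot'];R=Rn.from_quat([*q[1:],q[0]]).as_matrix()
F=np.load('fit.npz'); L,d=F['L'],F['d']; b=P-.038*R[:,1]; v=b-L
print('dist',v@d,'lateral',np.linalg.norm(v-(v@d)*d),'angle',np.degrees(np.arccos(-R[:,1]@d)),'qd',abs(s['qd']).max(),s['width'])
for n in('side','top'):
  im=get_image(n)['color']; cv2.imwrite(f'pics/{n}19.png',im)
  draw(n,im,b,-R[:,1],*( (239,73) if n=='side' else (242,91)),90,70,8,f'pics/{n}19c.png')
  D=cv2.absdiff(im,C[n]['color']).max(2); x,y,w,h=(195,185,75,90) if n=='side' else (215,95,40,60)
  print(n,'tripod diff',(D[y:y+h,x:x+w]>40).sum())
"
```

```text
clock: 13.68
position: [0.5896, 0.1151, 0.2663]
ee_rot: [0.662, -0.237, 0.554, -0.446]
contact_force: [-0.1, -0.6, -0.7]
width: 0.0548
dist 0.20139146897866497 lateral 0.0012312694492283278 angle 0.3213252454764912 qd 0.002809587777745942 0.05477447433111482
side tripod diff 0
top tripod diff 0
```

View pics/side19c.png

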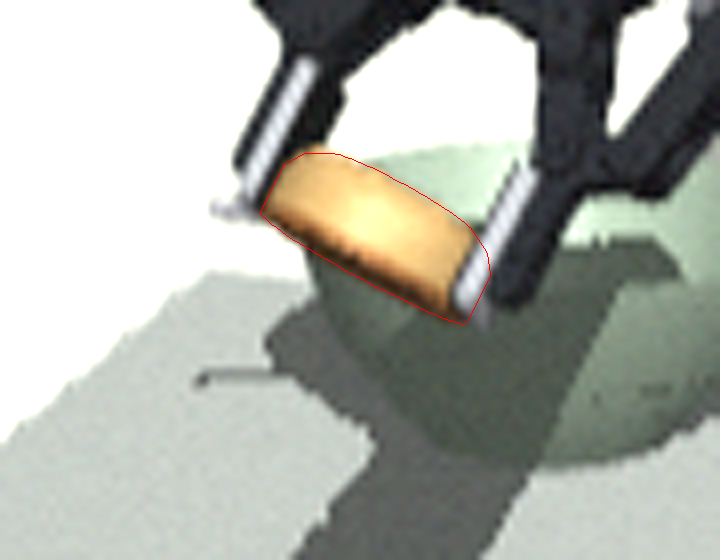

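View pics/top19.png

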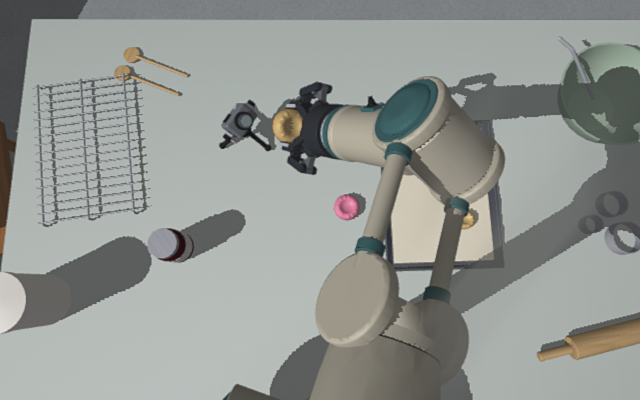

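The biscuit is held still at 20 cm. The tripod, jar and other biscuits haven't moved in the pictures, so I'm handing in.

```bash
python3 -c "
from rig import *
print(sign_off())"
```

```text
the job is handed in; nothing more can be done
None
```

I picked up the largest biscuit and handed the job in at about 13.8 s. It is held still in the air, with its underside facing the camera's lens.

**Last checks**
- **Distance and aim:** the underside is 201 mm in front of the lens and about 1 mm off the middle of its view. It is 0.3° from square to the lens. These figures use my own fit of the camera's pose from the pictures. I put that fit at about 2 mm and 2°, so the true errors could be that much larger.
- **Outline:** the biscuit's predicted outline matched the side picture to within about 1 px. It also agreed in the top picture, except where the gripper hides the biscuit's edge.
- **Left alone:** the tripod and camera area showed no change from the first pictures. By eye, the jar, the pink and red look-alikes and the other three biscuits stand where they were.

**What went wrong or disagreed**
- **Reported height:** the reported TCP lay about 38 mm beyond the visible fingertips along the tool. I worked this out from the pictures and from touching the tray, and allowed for it at the end.
- **Missed grasps:** two early closings rode up on the biscuit's shoulder, with a force reading of up to 41 N. A later one pressed the fingertips on the tray, with a reading of up to 43 N. Both readings came through the fingers and stayed far below the 120 N wrist limit. I can't tell how they count against the 40 N limit, which is for the arm or the gripper's body. The biscuit shifted about 2 mm on the tray before the good grasp.
- **Grip width:** it reads 55 mm on a 57 mm biscuit. The biscuit stayed put in the grip during the move.

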